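Check the heavy stapler's staple follower

TASK

Two staplers of different size are screwed down on the desk. On the larger one, take the black pull tab at the rear, draw the sprung staple follower all the way out to its stop and hold it there a moment, then guide it back until it is fully home and let go: do not let it snap back. Leave the smaller stapler's follower alone.

Things in the scene. Friction and masses are not known exactly. Their poses are not given: they have to be found in the camera images.
- heavy_stapler: The larger stapler, fixed to the desk: dark steel base 250 x 75 x 8 mm, grey cheeks 82 mm high at the rear, rubber-capped arm up to 110 mm high at the front. Origin: on the desk, middle of the base's rear edge. +x points out of the rear, the way the follower is pulled (away from the robot, within 25 degrees); +z is up. The stapler lies from x = -250 to 0 mm.
- heavy_pull (a point): Middle of the larger stapler's pull tab, 50 mm above the desk; moves with it. The tab: an upright black block, 16 mm thick along the pull, 24 mm wide across it, from 20 to 70 mm above the desk. At home its middle is 55 mm behind the stapler's rear edge; an 8 mm square steel rod, 34 mm above the desk, joins them. Axes as the stapler's.
- heavy_slide (a joint): How far the larger stapler's follower is pulled out, in m: 0 = home, 0.080 = at its stop. A spring draws it home with about 4 N at home and 7 N at the stop (plus 1 N of friction); released away from home it snaps back.
- light_slide (a joint): The same for the smaller stapler: 0 = home, 0.060 = at its stop; to be left at home. That stapler looks alike (base 145 x 42 mm, 56 mm high at the rear, black tab 11 x 16 mm reaching 60 mm above the desk), points roughly the same way and stands 0.2 m or more to the left or right of the larger one.

How it is judged (in metres and radians):
On the way:
1. the larger stapler's follower is held out at its stop (within 12 mm) for 0.3 s (value of joint heavy_slide above 0.068 m), for 0.3 s.
At the end, for the whole second after the job is handed in: The larger stapler's follower is back home (within 8 mm) and at rest, after having been held at its stop; the smaller stapler's follower is at home (within 8 mm) (value of joint each of heavy_slide, light_slide below 0.008 m and velocity of joint heavy_slide between -0.02 and 0.02 m/s); the robot touches nothing.
It fails at once if the larger stapler's follower snaps back (faster than 0.6 m/s) (velocity of joint heavy_slide below -0.6 m/s).
It fails at once if the smaller stapler's follower is pulled out by more than 15 mm (value of joint light_slide above 0.015 m).
It also fails if it takes over 40 s, if anything falls off the work surface, if the arm or the gripper's body presses on something with over 40 N, if the wrist force passes 120 N, or if a joint passes its speed limit or range.

ROBOT

A 6-joint arm with a two-finger parallel gripper is mounted at the origin on the work surface. World frame = base frame: x ahead of the robot, y to its left, z up, the work surface at z = 0. Lengths are in mm, angles in degrees, forces in N, time in s.
With the tool pointing down it reaches from about 250 to 850 mm from the base axis. Payload 12.5 kg.
Tool frame: the origin (TCP) lies at the very end of the fingers, on their centre line; the grasp point (between the pads) lies 19 mm behind it; z points along the fingers, y is the line along which they close (so a half turn about z gives the same grasp; the last joint's range is limited). The gripper opens to 93 mm and grips with 3 to 60 N. Pads are 15 mm wide; open, the fingers measure 128 mm over their backs; the gripper's body (75 mm by 188 mm) begins 65 mm behind the grasp point.
Start: joints at [-81.452, 20.094, 94.641, -0, 65.266, -4.847], TCP at [127.442, -535.017, 218.633] pointing down, gripper open.
Joint ranges: [-157.81, 157.81], [-45, 120.19], [0.68, 151.7], [-89.99, 269.99], [4.06, 180], [-164.3, 164.3]. Speed limits (degrees/s): [127.2, 127.2, 159.86, 180, 180, 180].

INTERFACE

Orientations are given as [roll, pitch, yaw] about the fixed x, y, z axes, in that order (R = Rz(yaw) Ry(pitch) Rx(roll)).
In Python, from station import get_state, camera, ticket, boxes_of, silhouettes gives the robot as it stands.
- The arm moves only by the tool servo_tool, never from a script. Its argument "deltas" is text: rows parted by semicolons, each of 7 numbers parted by spaces: the opening in per cent of the stroke, from 0 (shut) to 100 (fully open), then the shift along the tool's x, y, z normalised to -1 to 1, where 1 is 10 cm, then the turn, a rotation vector about the tool's x, y, z normalised to -1 to 1, where 1 is 120 degrees. A call has exactly 5 rows; each row is the pose to reach, as a shift and turn from the pose commanded when the call began, along the tool's axes at that moment; what a row does not reach only later rows make up. A row lasts 1/10 s, in which the tool goes at most 50 mm and 8.59 degrees, less where a joint would pass 70% of its speed; a pose out of reach is approached as far as the arm can. A call with a number of a shift or a turn outside -1 to 1 is refused whole. A call with a gripper value outside its range is refused whole. The fingers move at their own pace and stop on an object; "force" is the grip in N (left out, the last holds). Time passes only in rows, so rows that repeat a pose let the fingers close, or fill a call up. It gives the time, the measured TCP pose, the force, the opening and the grip force at its end, in the units of the state.
- get_state(): the state, without advancing time (a new reading comes with each control period).
- camera(name): name is "scene" or "top"; returns a dict with "img" (400x640x3 uint8, blue, green, red), "range_z" (400x640 float32, mm along the optical axis (not along the pixel's ray), 0 where there is no reading), "intrinsics" (3x3 intrinsics, pixels), "rvec" (rotation vector, rad) and "tvec" (3), from world to camera coordinates, as OpenCV has them. Camera axes: x right, y down, z forward; pixel columns grow to the right and rows downward; lengths in mm; the calibration is good to about 2 mm. A picture is of the moment at which its call begins.
- ticket.job_done(): hands the job in; it is judged then, once.
Trained networks look in a picture, given as the dict that the camera call returned (one of the last four; its "shot" number tells which), for a name from the list of things; names that differ only in an ending like _2 or _b are one class to them, and where a whole thing is asked for, a point or a joint stands for the part that bears it (a point fixed in the world has none). Each returns a list of dicts, best first, with "score" (0 to 1); they miss things now and then, are a little off and sometimes report something else, mostly with a low value. They report only what shows in the picture. A call takes as long as a camera call.
- boxes_of(name, picture): "location" ([x, y, z] in mm, in the coordinates of the camera as it stood for that picture, good to about 4 mm: the middle of the surface that is visible of it).
- silhouettes(name, picture): "region" (400x640 bool, what is visible of it).
The state is a dict: "clock": time; "joints": joint angles; "dq": joint speeds; "tau": joint torques, N m; "position": TCP position; "eef_rot": TCP orientation; "force": force on the tool from outside, world axes, zero at the start; "wrist_torque": the same for the moment, N m; "opening": opening from 0.0 (shut) to 1.0 (fully open); "finger_force": force on a finger pad.
Only numpy, scipy, OpenCV 4.12 (cv2) and the standard library are available. Lean on these libraries where they do the work, as an engineer would, in place of code of your own. Each camera call takes 0.05 s, during which the arm holds its last target. There are 200 camera calls.

## Working session

There is one attempt and no reset: what is moved stays moved. The work goes in short steps, Python scripts to look and compute and a tool call to move; the robot and the scene stay as the last step left them, time stands still between calls to the robot, and variables do not carry over. Pictures are saved under pics/ and viewed, at most 10 in all, crops included, and the job is handed in when it is done.

Besides the shell and the picture viewer there is one more tool, called after "Call:" as name(argument=value, ...) on one line, values as JSON. servo_tool: Moves the arm, as the interface text tells. Its arguments: {"type":"object","properties":{"deltas":{"type":"string"},"force":{"type":"number"}},"required":["deltas"]}

```bash
mkdir -p pics; cat > h.py <<'E'
import numpy as np, cv2
from station import *
def world(pic,P):
    R=cv2.Rodrigues(np.array(pic["rvec"],float))[0]
    return (np.atleast_2d(P)-np.array(pic["tvec"]).ravel())@R
def pts(pic,mask):
    v,u=np.nonzero(mask&(pic["range_z"]>0)); z=pic["range_z"][v,u]; K=np.array(pic["intrinsics"])
    return world(pic,np.c_[(u-K[0,2])/K[0,0]*z,(v-K[1,2])/K[1,1]*z,z])
E
python3 - <<'E'
from h import *
for n in ["top","scene"]:
    p=camera(n); cv2.imwrite(f"pics/{n}1.png",p["img"])
    for t in ["heavy_stapler","heavy_pull"]:
        for b in boxes_of(t,p): print(n,t,b["score"],world(p,b["location"]).round(0))
        for s in silhouettes(t,p):
            q=pts(p,s["region"]); print(" sil",s["score"],len(q),np.median(q,0).round(),np.percentile(q,[2,98],axis=0).round())
s=get_state();print(s)
E
```

```text
top heavy_stapler 0.8 [[ 329. -227.   81.]]
 sil 0.65 7926 [ 329. -225.   77.] [[ 224. -278.    7.]
 [ 498. -164.  109.]]
top heavy_pull 0.86 [[ 497. -175.   39.]]
 sil 0.92 361 [ 495. -173.   41.] [[ 447. -191.   27.]
 [ 511. -156.   72.]]
scene heavy_stapler 0.9 [[ 371. -219.   72.]]
 sil 0.83 5425 [ 370. -221.   68.] [[ 230. -293.    3.]
 [ 511. -159.  107.]]
scene heavy_pull 0.71 [[ 511. -168.   48.]]
 sil 0.67 413 [ 507. -169.   49.] [[ 449. -190.    0.]
 [ 514. -155.   71.]]
{'clock': 0.5, 'joints': array([-8.14504570e+01,  2.00935378e+01,  9.46449193e+01, -8.71019008e-04,
        6.52654991e+01, -4.84876375e+00]), 'dq': array([-0.01060958, -0.03933348, -0.01696252, -0.01507927, -0.00768384,
       -0.01489997]), 'tau': array([ 8.26409661e-06, -4.96961617e+01, -2.85334647e+01,  6.99411496e-02,
        2.24600430e-02, -3.69599536e-05]), 'position': array([ 127.44536736, -534.98287463,  218.60852373]), 'eef_rot': array([-1.79995991e+02,  4.53845742e-04,  1.33986713e+01]), 'force': array([0.81664356, 0.62981596, 0.21274432]), 'wrist_torque': array([-0.05714115, -0.02030521,  0.07639482]), 'finger_force': 0.0, 'opening': 1.0000457716754676}
```

View pics/top1.png

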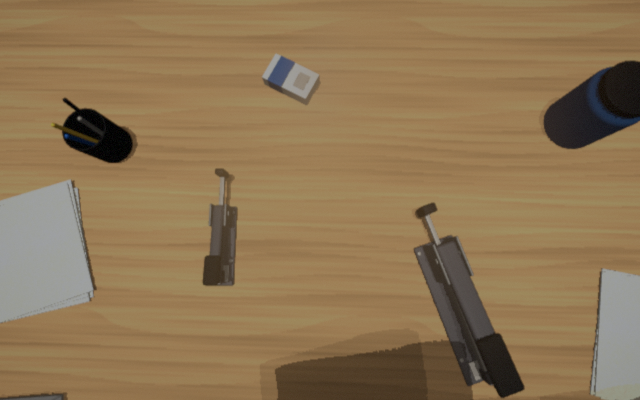

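```bash
python3 - <<'E'
from h import *
for n in ["top","scene"]:
    p=camera(n)
    for t in ["heavy_stapler","heavy_pull"]:
        s=silhouettes(t,p)[0]; q=pts(p,s["region"])
        if t=="heavy_pull":
            q2=q[q[:,2]>63]; print(n,"tab top",len(q2),q2.mean(0).round(1),cv2.minAreaRect(q2[:,:2].astype(np.float32)))
        else:
            q2=q[(q[:,2]>60)&(q[:,2]<115)]; print(n,t,cv2.minAreaRect(q2[:,:2].astype(np.float32)))
            q3=q[(q[:,2]>3)&(q[:,2]<15)];print(" base",cv2.minAreaRect(q3[:,:2].astype(np.float32)))
            q4=q2-q2.mean(0);w=np.linalg.svd(q4[:,:2],full_matrices=False)[2][0];print(np.degrees(np.arctan(w[1]/w[0])),q2.mean(0))
E
```

```text
top heavy_stapler ((368.3758239746094, -220.10536193847656), (305.63885498046875, 46.018157958984375), 21.50659942626953)
 base ((342.7540283203125, -238.82177734375), (335.4244079589844, 90.59981536865234), 21.229352951049805)
21.121176338366393 [ 339.55879711 -230.06697127   90.47130362]
top tab top 131 [ 502.3 -167.    70.1] ((502.68267822265625, -167.76129150390625), (15.199928283691406, 22.67781639099121), 20.19498634338379)
scene heavy_stapler ((369.6050720214844, -219.8466033935547), (304.92413330078125, 46.82109451293945), 22.053104400634766)
 base ((336.41046142578125, -231.44393920898438), (250.69818115234375, 74.92627716064453), 21.07792091369629)
21.18034402824323 [ 356.25693928 -223.99279436   86.59075609]
scene tab top 143 [ 505.2 -166.3   68.4] ((504.1932678222656, -166.39170837402344), (15.190682411193848, 23.59417152404785), 22.72348976135254)
```

The larger stapler is at right, with its tab at about px (427,210), or world (503.5,-167) and yaw 21.3°. The smaller one is at left, with its tab at px (222,173). I'm moving above the tab, with tool x along the pull.

Call:
servo_tool(deltas="100 0.18 -0.11 0 0 0 -0.013; 100 0.36 -0.22 0 0 0 -0.026; 100 0.54 -0.33 0 0 0 -0.04; 100 0.72 -0.44 0 0 0 -0.053; 100 0.9 -0.54 0 0 0 -0.066")

```text
clock: 1.3
position: [203.0, -461.0, 218.7]
eef_rot: [180.0, 0.0, 21.4]
force: [0.2, 0.6, 0.7]
opening: 1.0
finger_force: 0.0
```

Call:
servo_tool(deltas="100 0.2 -0.083 0 0 0 0; 100 0.39 -0.165 0 0 0 0; 100 0.58 -0.25 0 0 0 0; 100 0.78 -0.33 0 0 0 0; 100 0.97 -0.413 0 0 0 0")

```text
clock: 1.8
position: [278.5, -387.3, 218.7]
eef_rot: [180.0, -0.0, 21.3]
force: [-1.3, -1.4, -0.1]
opening: 1.001
finger_force: 0.0
```

Call:
servo_tool(deltas="100 0.2 -0.083 0 0 0 0; 100 0.39 -0.165 0 0 0 0; 100 0.58 -0.25 0 0 0 0; 100 0.78 -0.33 0 0 0 0; 100 0.97 -0.413 0 0 0 0")

```text
clock: 2.3
position: [353.8, -313.5, 218.7]
eef_rot: [180.0, -0.0, 21.3]
force: [0.3, -0.3, 0.2]
opening: 0.999
finger_force: 0.0
```

Call:
servo_tool(deltas="100 0.2 -0.083 0 0 0 0; 100 0.39 -0.165 0 0 0 0; 100 0.58 -0.25 0 0 0 0; 100 0.78 -0.33 0 0 0 0; 100 0.97 -0.413 0 0 0 0")

```text
clock: 2.8
position: [429.2, -239.8, 218.7]
eef_rot: [180.0, -0.0, 21.3]
force: [-0.2, 0.2, 1.0]
opening: 0.999
finger_force: 0.0
```

Call:
servo_tool(deltas="100 0.2 -0.083 0.1 0 0 0; 100 0.4 -0.165 0.2 0 0 0; 100 0.6 -0.25 0.4 0 0 0; 100 0.8 -0.33 0.6 0 0 0; 100 0.97 -0.413 0.8 0 0 0")

```text
clock: 3.3
position: [504.7, -166.0, 138.0]
eef_rot: [180.0, -0.0, 21.3]
force: [0.5, -0.3, -0.5]
opening: 0.999
finger_force: 0.0
```

```bash
python3 - <<'E'
from h import *
p=camera("scene"); cv2.imwrite("pics/s2.png",p["img"])
for s in silhouettes("heavy_pull",p)[:2]:
    q=pts(p,s["region"]);q2=q[(q[:,2]>63)&(q[:,2]<76)]; print(s["score"],len(q),len(q2))
    if len(q2)>5: print(cv2.minAreaRect(q2[:,:2].astype(np.float32)))
E
```

```text
0.69 418 139
((503.9383544921875, -166.57962036132812), (16.789188385009766, 23.58953094482422), 20.14251708984375)
```

View pics/s2.png

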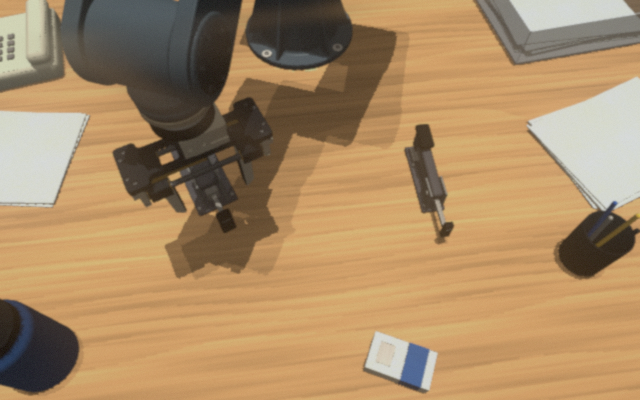

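The picture shows the open fingers straddling the tab at px (226,218), with nothing in the way, and the position agrees. Next: descend and grip.

Call:
servo_tool(deltas="100 0 0 0.2 0 0 0; 100 0 0 0.4 0 0 0; 100 0 0 0.6 0 0 0; 100 0 0 0.8 0 0 0; 100 0 0 1 0 0 0")

```text
clock: 3.9
position: [504.0, -167.5, 38.8]
eef_rot: [179.9, -0.0, 21.3]
force: [0.3, 0.5, 0.4]
opening: 1.001
finger_force: 0.0
```

Call:
servo_tool(deltas="60 0 0 0.08 0 0 0; 30 0 0 0.08 0 0 0; 0 0 0 0.08 0 0 0; 0 0 0 0.08 0 0 0; 0 0 0 0.08 0 0 0", force=45)

```text
clock: 4.4
position: [504.3, -166.9, 31.5]
eef_rot: [179.9, -0.1, 21.3]
force: [0.2, -1.1, -0.1]
opening: 0.62
finger_force: 0.0
```

Call:
servo_tool(deltas="0 0 0 0 0 0 0; 0 0 0 0 0 0 0; 0 0 0 0 0 0 0; 0 0 0 0 0 0 0; 0 0 0 0 0 0 0")

```text
clock: 4.9
position: [504.0, -166.9, 30.7]
eef_rot: [180.0, -0.0, 21.3]
force: [-0.0, -2.4, -1.7]
opening: 0.254
finger_force: 45.0
```

Call:
servo_tool(deltas="0 0.08 0 0 0 0 0; 0 0.16 0 0 0 0 0; 0 0.24 0 0 0 0 0; 0 0.32 0 0 0 0 0; 0 0.4 0 0 0 0 0")

```text
clock: 5.4
position: [540.9, -152.6, 30.7]
eef_rot: [180.0, 0.1, 21.3]
force: [-5.4, -6.5, 2.0]
opening: 0.252
finger_force: 45.0
```

Call:
servo_tool(deltas="0 0.08 0 0 0 0 0; 0 0.16 0 0 0 0 0; 0 0.24 0 0 0 0 0; 0 0.32 0 0 0 0 0; 0 0.38 0 0 0 0 0")

```text
clock: 5.9
position: [576.2, -139.0, 30.7]
eef_rot: [180.0, 0.1, 21.3]
force: [-6.6, -6.8, 4.3]
opening: 0.257
finger_force: 45.0
```

Call:
servo_tool(deltas="0 0 0 0 0 0 0; 0 0 0 0 0 0 0; 0 0 0 0 0 0 0; 0 0 0 0 0 0 0; 0 0 0 0 0 0 0")

```text
clock: 6.4
position: [576.1, -139.0, 30.7]
eef_rot: [180.0, 0.1, 21.3]
force: [-3.5, -6.1, 2.4]
opening: 0.255
finger_force: 45.0
```

```bash
python3 - <<'E'
from h import *
for n in ["scene","top"]:
    p=camera(n); img=cv2.resize(p["img"][100:300,100:350] if n=="scene" else p["img"][100:300,300:550],None,fx=2.4,fy=2.4); cv2.imwrite(f"pics/{n}3.png",img)
    for s in silhouettes("heavy_pull",p)[:1]:
        q=pts(p,s["region"]);q2=q[(q[:,2]>60)&(q[:,2]<76)]; print(n,s["score"],len(q),len(q2),q2.mean(0) if len(q2) else 0)
E
```

```text
scene 0.68 268 81 [ 578.87555703 -137.59938075   66.81172414]
top 0.65 239 25 [562.60210272 191.91286287  60.91864317]
```

View pics/scene3.png

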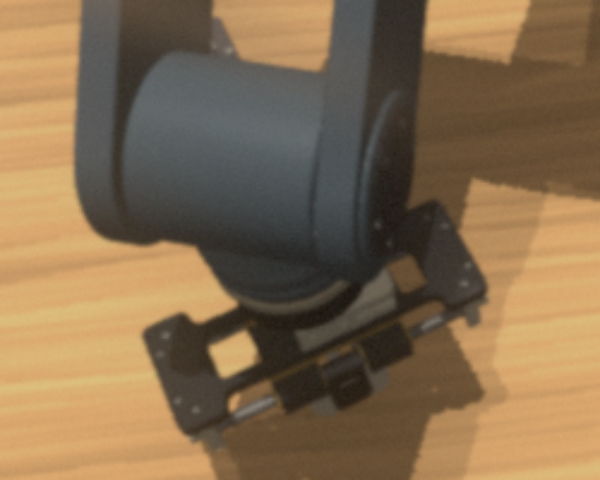

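The tab is at crop px (350,390) between the pads, at about (579,-138). That is about 80 mm out, it has not slipped, and it has been held for more than 0.5 s. Now I'm guiding it back slowly.

Call:
servo_tool(deltas="0 -0.06 0 0 0 0 0; 0 -0.13 0 0 0 0 0; 0 -0.2 0 0 0 0 0; 0 -0.27 0 0 0 0 0; 0 -0.34 0 0 0 0 0")

```text
clock: 7.1
position: [544.3, -151.3, 30.7]
eef_rot: [180.0, 0.0, 21.3]
force: [-3.2, -5.2, 2.5]
opening: 0.257
finger_force: 45.0
```

Call:
servo_tool(deltas="0 -0.07 0 0 0 0 0; 0 -0.14 0 0 0 0 0; 0 -0.21 0 0 0 0 0; 0 -0.28 0 0 0 0 0; 0 -0.34 0 0 0 0 0")

```text
clock: 7.6
position: [512.8, -163.5, 30.7]
eef_rot: [180.0, 0.0, 21.3]
force: [-1.9, -4.4, 0.2]
opening: 0.257
finger_force: 45.0
```

Call:
servo_tool(deltas="0 -0.03 0 0 0 0 0; 0 -0.06 0 0 0 0 0; 0 -0.08 0 0 0 0 0; 0 -0.1 0 0 0 0 0; 0 -0.1 0 0 0 0 0")

```text
clock: 8.1
position: [504.0, -166.9, 30.7]
eef_rot: [180.0, -0.0, 21.3]
force: [-0.0, -5.4, -2.3]
opening: 0.258
finger_force: 45.0
```

Call:
servo_tool(deltas="0 0 0 0 0 0 0; 0 0 0 0 0 0 0; 0 0 0 0 0 0 0; 0 0 0 0 0 0 0; 0 0 0 0 0 0 0")

```text
clock: 8.6
position: [504.0, -166.9, 30.7]
eef_rot: [180.0, -0.0, 21.3]
force: [-0.8, -4.6, -0.8]
opening: 0.254
finger_force: 45.0
```

Call:
servo_tool(deltas="30 0 0 0 0 0 0; 40 0 0 0 0 0 0; 60 0 0 0 0 0 0; 80 0 0 0 0 0 0; 100 0 0 0 0 0 0")

```text
clock: 9.1
position: [503.9, -166.6, 30.6]
eef_rot: [-180.0, 0.0, 21.3]
force: [0.1, -0.1, 0.2]
opening: 0.593
finger_force: 0.0
```

Call:
servo_tool(deltas="100 0 0 0 0 0 0; 100 0 0 0 0 0 0; 100 0 0 0 0 0 0; 100 0 0 -0.05 0 0 0; 100 0 0 -0.1 0 0 0")

```text
clock: 9.6
position: [503.9, -166.7, 41.0]
eef_rot: [-180.0, 0.0, 21.3]
force: [0.4, 0.0, -0.6]
opening: 0.991
finger_force: 0.0
```

Call:
servo_tool(deltas="100 0 0 -0.2 0 0 0; 100 0 0 -0.4 0 0 0; 100 0 0 -0.6 0 0 0; 100 0 0 -0.8 0 0 0; 100 0 0 -1 0 0 0")

```text
clock: 10.1
position: [503.9, -166.7, 142.0]
eef_rot: [180.0, -0.0, 21.3]
force: [-0.0, -0.1, -0.4]
opening: 1.001
finger_force: 0.0
```

Call:
servo_tool(deltas="100 0.1 0 -0.2 0 0 0; 100 0.2 0 -0.4 0 0 0; 100 0.4 0 -0.6 0 0 0; 100 0.5 0 -0.7 0 0 0; 100 0.5 0 -0.7 0 0 0")

```text
clock: 10.6
position: [551.7, -148.3, 212.4]
eef_rot: [179.9, -0.1, 21.4]
force: [-1.2, -0.1, -0.7]
opening: 0.999
finger_force: 0.0
```

```bash
python3 - <<'E'
from h import *
for n in ["top","scene"]:
    p=camera(n)
    for s in silhouettes("heavy_pull",p)[:2]:
        q=pts(p,s["region"]);q2=q[(q[:,2]>50)&(q[:,2]<76)]; print(n,s["score"],len(q),q2.mean(0) if len(q2) else 0)
s=get_state();print(s["position"],s["force"],s["clock"],s["opening"])
E
```

```text
scene 0.98 406 [ 506.96491652 -165.87157774   64.9640953 ]
[ 549.5785116  -148.57174106  209.90148138] [ 0.24679845  0.50229113 -0.34427041] 10.8 1.0034087557995788
```

```bash
python3 -c "
from station import ticket
print(ticket.job_done())"
```

```text
the job is handed in; nothing more can be done
None
```

The larger stapler's follower was drawn out to its stop, held there for more than 0.5 s, guided back home and released. The smaller stapler was not touched, and the job is handed in at about 11 s; no verdict was returned.

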